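# Close the drill jig on a beech block

### The arm

A 6-joint arm with a two-finger parallel gripper is mounted at the origin on a cart in front of the work surface, level with it; the furniture and walls round the work are solid. World frame = base frame: x ahead of the robot, y to its left, z up, the work surface at z = 0. Lengths are in mm, angles in degrees, forces in N, time in s.
With the tool pointing down it reaches from about 350 to 850 mm from the base axis. Payload 8.1 kg.
Tool frame: the origin (TCP) lies midway between the tips of the shut fingers; the grasp point (between the pads) lies 19 mm behind it; z points along the fingers, y is the line along which they close (so a half turn about z gives the same grasp; the last joint's range is limited). The gripper opens to 85 mm and grips with 20 to 120 N. Pads are 22 mm wide; open, the fingers measure 114 mm over their backs; the gripper's body (76 mm by 85 mm) begins 54 mm behind the grasp point. The pads swing forward as they close: fully open they stand 13 mm farther back than shut.
Start: joints at [63.69, 7.471, 85.268, -0, 87.261, -4.893], TCP at [219.073, 558.581, 231.292] pointing down, gripper open.
Joint ranges: [-169.43, 169.43], [-51.17, 129.36], [1.28, 143.12], [-76.62, 256.62], [0, 156.53], [-152.29, 152.29]. Speed limits (degrees/s): [136.94, 136.94, 159.86, 180, 180, 180].

### API

Orientations are given as [roll, pitch, yaw] about the fixed x, y, z axes, in that order (R = Rz(yaw) Ry(pitch) Rx(roll)).
In Python, from bench import r gives the robot as it stands. The module is installed in compiled form; this text tells all that it offers.
- The arm moves only by the tool jog_arm, never from a script. Its argument "rows" is a list of rows, each a list of 2 entries, a list of its own where there are three numbers: the shift along the tool's x, y, z in mm, then the turn, a rotation vector about the tool's x, y, z in rad. A call has 1 to 10 rows; each row is the pose to reach, as a shift and turn from the pose commanded when the call began, along the tool's axes at that moment; what a row does not reach only later rows make up. A row lasts 1/10 s, in which the tool goes at most 50 mm and 8.59 degrees, less where a joint would pass 70% of its speed; a pose out of reach is approached as far as the arm can. A call with a gripper value outside its range is refused whole. "grip" is the finger opening in mm, from 0 to 85.4, set as the call begins (left out, the last holds). The fingers move at their own pace and stop on an object; "force" is the grip in N (left out, the last holds). Time passes only in rows, so rows that repeat a pose let the fingers close. It gives the time, the measured TCP pose, the force, the opening and the grip force at its end, in the units of the state.
- r.sense(): the state, without advancing time (a new reading comes with each control period).
- r.snapshot(name): name is "scene" or "top" or "wrist"; returns (picture, depth): 400x640x3 uint8, blue, green, red; 400x640 float32, mm along the optical axis (not along the pixel's ray), 0 where there is no reading.
- r.camera_params(name): a dict with "fx", "fy", "cx", "cy" (pixels), "pose" (4x4, takes a point from camera to world coordinates); the wrist camera has in their place "tool_from_camera" (4x4, takes a point from camera to tool coordinates, whose origin is the TCP and whose axes are the flange's). Camera axes: x right, y down, z forward; pixel columns grow to the right and rows downward; lengths in mm; the calibration is good to about 2 mm. A picture is of the moment at which its call begins: read the wrist's pose just before it. camera_params takes no time and is no camera call.
- r.hand_in(): hands the job in; it is judged then, once.
The state is a dict: "time": time; "joint_pos": joint angles; "qd": joint speeds; "joint_efforts": joint torques, N m; "tool_pos": TCP position; "tcp_rot": TCP orientation; "ft_force": force on the tool from outside, world axes, zero at the start; "wrist_torque": the same for the moment, N m; "finger_gap": finger opening in mm; "grip_force": force on a finger pad.
Only numpy, scipy, OpenCV 4.12 (cv2) and the standard library are available. Lean on these libraries where they do the work, as an engineer would, in place of code of your own. Each camera call takes 0.05 s, during which the arm holds its last target. There are 200 camera calls.

### The job

Get the beech block ready for drilling: push it along its channel fully home against the drill jig's end stop, tip the open hinged drill plate over so that it drops shut over the block, then push the swing latch all the way round over the plate's tongue. Do all of it by pushing with the fingers: the block stays down in its channel and is not lifted, and the tub, the marker and the tape measure are left where they are.

Things in the scene. Friction and masses are not known exactly. Their poses are not given: they have to be found in the camera images.
- jig: Leaf drill jig of steel, 145 x 96 mm, fixed on the left half of the top, 2.5 mm above z = 0. Origin: underside of its base plate, at the centre; x runs along the channel from the hinge end to the open mouth, z up. Channel floor (top of the base) at z 16 mm; side rails with inner faces at y +-26 mm, tops at z 36, from x -44 to 26, mouth flared.
- seat (a point): Foot of the end stop's face, on the channel's midline: jig x -42.5, y 0, z 16 mm. The block's inner end stands here when it is home. The stop is 26 mm high.
- block: Beech block, 50 x 80 x 35 mm, lying lengthways in the channel and sticking out of its mouth. Origin: centre of its underside; own y = long axis. Slides with 1 to 2 N. Fully home its origin is at jig x -2.5 mm and its outer end at x 37.5. The drill plate's lip cannot come down past it if it stands out more than about 2.5 mm.
- leaf_hinge (a point): Middle of the drill plate's hinge axis (parallel to the jig's y): jig x -58.5, y 0, z 56.5 mm, between two lugs that reach z 65.
- leaf (a joint): Drill plate hinge (rad): 0 = shut, level over the block; 1.92 = open, leaning 20 deg back, as it starts. Pushed towards the mouth past about 1.5 it falls shut by itself; under 2 N. Aluminium, 8 mm thick, 52 wide, 128 long from the hinge, the last 16 mm a 22 wide tongue; 2 steel bushes stand 4 mm proud; a lip at its end hangs 10.5 mm down before the block. Shut, its top is at jig z 60.5 mm.
- leaf_back (a point): Point on the drill plate's outer face (top when shut; the face away from the mouth when open), on its midline, 80 mm from the hinge axis. Push here towards the mouth to tip the plate over.
- latch_pivot (a point): Latch pivot, on a 14 mm thick post outside the channel: jig x 56.5, y 36 mm; point at z 65. Across the mouth from it the latch's stop pin, 8 mm thick, stands at x 47.5, y -30.5, top z 69; a finger that follows the block has 55 mm between post and pin.
- latch (a joint): Swing latch on an upright pivot (rad): 0 = closed, arm along the jig's -y across the tongue, against its stop pin; 1.57 = arm along the jig's +x, away from the plate. Starts at 1.5 to 1.85; closes clockwise seen from above. Arm 12 mm wide, at jig z 62 to 68. About 1 N at the knob moves it, it stays where left. Closed too early, it keeps the plate from shutting.
- latch_knob (a point): Middle of the black knob standing on the latch arm's end, 58 mm from the pivot, at jig z 82 mm. Knob: 17 mm thick, from z 68 up to z 95 mm.
- screw_tub: White tub with a red screw lid, 58 mm across, 55 mm high, standing right of the jig; bystander. Origin: centre of its underside.
- marker: Black marker pen, 136 mm long, 18 mm thick, lying right of the tub; bystander. Origin: middle of its underside.
- tape_measure: Yellow pocket tape measure, 32 x 63 x 57 mm, standing left of the jig; bystander. Origin: centre of its underside.

How it is judged (in metres and radians):
On the way, in this order (a step that is already met when the one before it is completed fails the run):
1. the block is fully home against the end stop (x of block in the frame of jig between -0.006 and 0.001 m and z of block in the frame of jig below 0.02 m), for 0.2 s.
2. the drill plate is tipped over and shut (all of step 1 and value of joint leaf below 0.04 rad), for 0.2 s.
3. the latch is pushed right over the tongue (value of joint leaf below 0.04 rad and value of joint latch below 0.15 rad), for 0.2 s.
At the end, for the whole second after the job is handed in: The block lies in the channel within 3.5 mm of the end stop, the drill plate is shut (under 0.04 rad), the latch is closed over its tongue (under 0.15 rad), and all is at rest (all of step 1 and all of step 3 and linear speed of block below 0.02 m/s); the robot touches nothing.
It fails at once if the block is lifted or tipped out of the channel (more than 12 mm off its floor, or tilted 0.3 rad) (z of block in the frame of jig above 0.028 m or angle between block's own z axis and vertical above 0.3 rad).
It fails at once if a bystander is moved more than 20 mm (distance of any of screw_tub, marker, tape_measure from where it was at the start of the episode above 0.02 m).
It also fails if it takes over 54 s, if anything falls off the work surface, if the arm or the gripper's body presses on something with over 40 N, if the wrist force passes 120 N, or if a joint passes its speed limit or range.

## Working session

There is one attempt and no reset: what is moved stays moved. The work goes in short steps, Python scripts to look and compute and a tool call to move; the robot and the scene stay as the last step left them, time stands still between calls to the robot, and variables do not carry over. Pictures are saved under pics/ and viewed, at most 10 in all, crops included, and the job is handed in when it is done.

Besides the shell and the picture viewer there is one more tool, called after "Emit:" as a command line: name --argument value ..., lists and objects as JSON in quotes. jog_arm: Moves the arm, as the interface text tells. Its arguments: {"type":"object","properties":{"rows":{"type":"array"},"grip":{"type":"number"},"force":{"type":"number"}},"required":["rows"]}

```bash
mkdir -p pics
python3 - <<'E'
from bench import r
import cv2,numpy as np
s=r.sense();print(s)
for n in("scene","top"):
    p,d=r.snapshot(n);cv2.imwrite(f"pics/{n}0.png",p);np.save(f"{n}0.npy",d)
    c=r.camera_params(n);print(n,c)
E
```

```text
{'time': 0.0, 'joint_pos': array([ 6.36892647e+01,  7.51538330e+00,  8.53305532e+01, -1.36089195e-03,
        8.72630363e+01, -4.89319306e+00]), 'qd': array([ 0.15154492, -0.00456835, -0.00867002,  0.06588164, -0.01448562,
       -0.0460489 ]), 'joint_efforts': array([ 3.70067301e-04, -5.69380903e+01, -5.00552952e+01, -3.35176810e-04,
        1.46002381e-02,  7.05171004e-06]), 'tool_pos': array([218.83233774, 558.05854177, 230.22937496]), 'tcp_rot': array([-1.79891308e+02, -7.94096098e-03,  1.58582516e+02]), 'ft_force': array([0.17862324, 0.07274549, 0.34115421]), 'wrist_torque': array([-0.00809757, -0.03415004, -0.02430975]), 'grip_force': 0.0, 'finger_gap': 85.18651824769769}
scene {'fx': 445.34126438537976, 'fy': 445.34126438537976, 'cx': 319.4361952499323, 'cy': 196.7209072818442, 'pose': array([[-8.93787553e-01, -1.98751588e-01,  4.02046783e-01,
        -7.74500392e+01],
       [-4.47767715e-01,  3.44572868e-01, -8.25090063e-01,
         1.16337499e+03],
       [ 2.54535478e-02, -9.17478798e-01, -3.96969485e-01,
         5.80960573e+02],
       [ 0.00000000e+00,  0.00000000e+00,  0.00000000e+00,
         1.00000000e+00]])}
top {'fx': 418.2580141912886, 'fy': 418.2580141912886, 'cx': 314.221876026627, 'cy': 202.90250199413572, 'pose': array([[-1.02016143e-02, -9.92957686e-01,  1.18029492e-01,
         2.97702026e+02],
       [-9.99827091e-01,  1.19642899e-02,  1.42352828e-02,
         9.77289771e+01],
       [-1.55471725e-02, -1.17863860e-01, -9.92908050e-01,
         1.18590516e+03],
       [ 0.00000000e+00,  0.00000000e+00,  0.00000000e+00,
         1.00000000e+00]])}
```

View pics/top0.png

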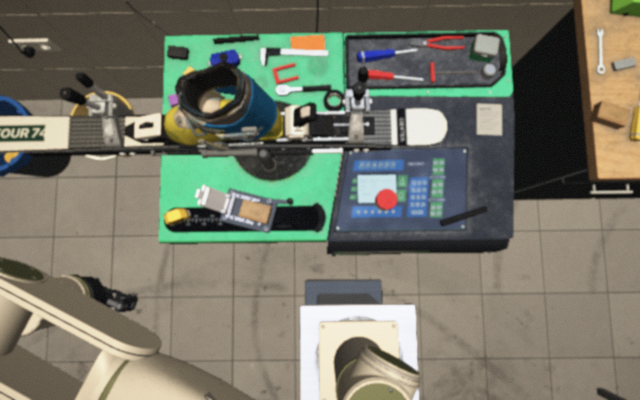

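View pics/scene0.png

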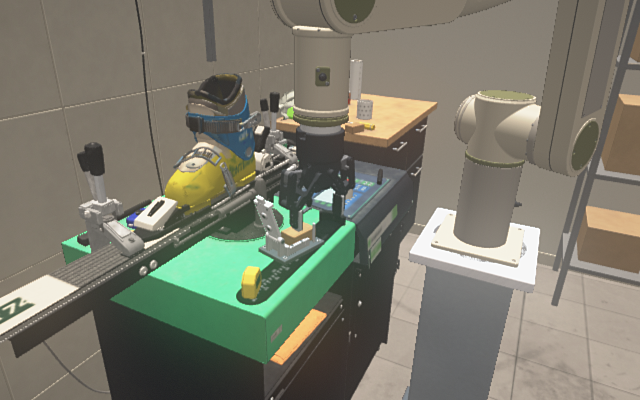

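The top view shows the jig near (240,207) with its leaf at the left, at (213,198), and the mouth to the right. The tub is at (386,199), the marker at (463,215) and the tape measure at (177,216). I'll crop both views and take a wrist picture.

```bash
cat > h.py <<'E'
from bench import r
import cv2,numpy as np
from scipy.spatial.transform import Rotation as R
def tool():
    s=r.sense();T=np.eye(4);T[:3,:3]=R.from_euler('xyz',s['tcp_rot'],degrees=True).as_matrix();T[:3,3]=s['tool_pos'];return T
def pose(n,T=None):
    c=r.camera_params(n);return c,(c['pose'] if 'pose' in c else T@c['tool_from_camera'])
def onplane(n,uv,z,T=None):
    c,P=pose(n,T);u,v=uv;d=P[:3,:3]@np.array([(u-c['cx'])/c['fx'],(v-c['cy'])/c['fy'],1]);o=P[:3,3];return o+d*(z-o[2])/d[2]
def bydepth(n,uv,D,T=None):
    c,P=pose(n,T);u,v=uv;z=D[int(round(v)),int(round(u))];return P[:3,:3]@np.array([(u-c['cx'])/c['fx']*z,(v-c['cy'])/c['fy']*z,z])+P[:3,3]
def proj(n,X,T=None):
    c,P=pose(n,T);q=P[:3,:3].T@(np.array(X)-P[:3,3]);return np.array([c['fx']*q[0]/q[2]+c['cx'],c['fy']*q[1]/q[2]+c['cy']])
E
python3 - <<'E'
from h import *
T=tool();p,d=r.snapshot("wrist");cv2.imwrite("pics/w0.png",p);np.save("w0.npy",d);np.save("w0T.npy",T)
a=cv2.imread("pics/top0.png")[165:250,155:345];b=cv2.imread("pics/scene0.png")[175:310,200:390]
a=cv2.resize(a,None,fx=4.2,fy=4.2,interpolation=2)[:355,:800];b=cv2.resize(b,None,fx=4,fy=4,interpolation=2)
cv2.imwrite("pics/scene0c.png",b);cv2.imwrite("pics/top0c.png",a)
print(r.camera_params("wrist"))
E
```

```text
{'fx': 278.2027527032134, 'fy': 278.2027527032134, 'cx': 317.9345691927557, 'cy': 199.66078481627804, 'tool_from_camera': array([[ 4.84325117e-04, -9.55125933e-01, -2.96199623e-01,
         7.56521376e+01],
       [ 9.99998964e-01,  8.64167041e-04, -1.15146580e-03,
         1.23281460e+00],
       [ 1.35576080e-03, -2.96198758e-01,  9.55125362e-01,
        -1.41903858e+02],
       [ 0.00000000e+00,  0.00000000e+00,  0.00000000e+00,
         1.00000000e+00]])}
```

View pics/w0.png

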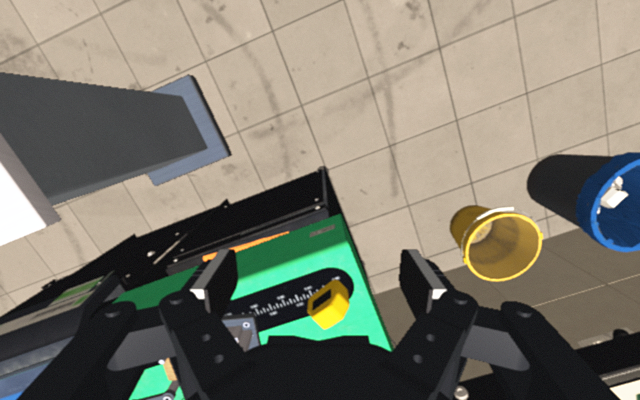

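View pics/top0c.png

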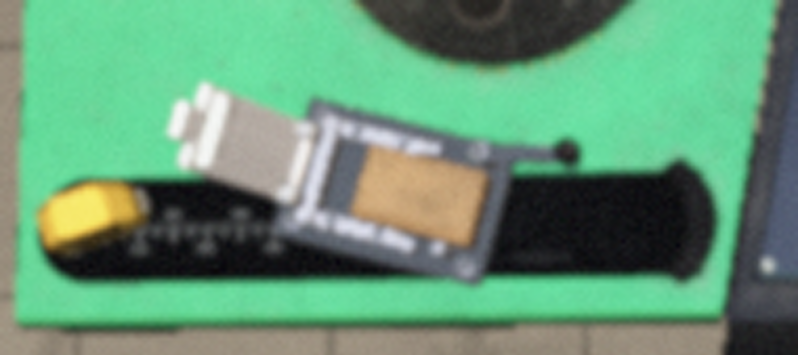

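View pics/scene0c.png

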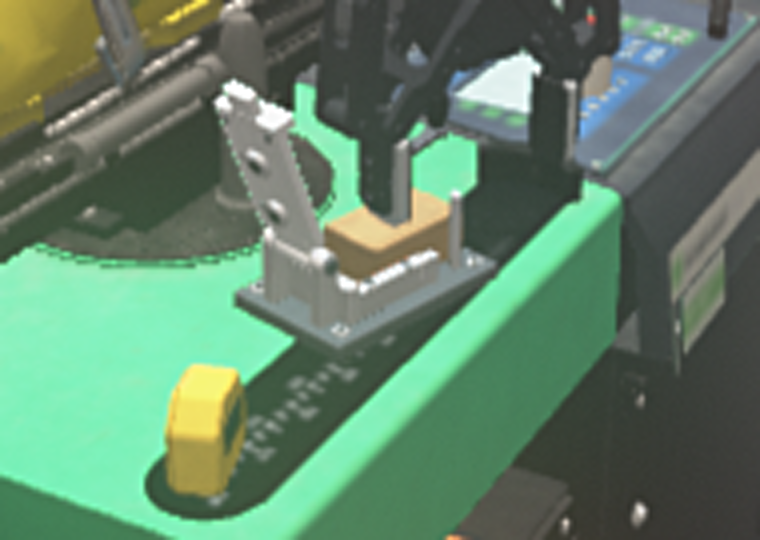

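The crops show the jig base corners at about (312,100), (512,155), (483,283) and (280,232) in crop pixels. The block is at (355-490, 148-245), the latch post at (480,150) and the knob at (567,152). The latch points along +x and the leaf leans back to the left. Next I'll calculate positions.

Run:
```python
from h import *
f=lambda u,v:(155+u/4.2,165+v/4.2)
C=np.array([onplane("top",f(*q),18.5)[:2] for q in[(312,100),(512,155),(483,283),(280,232)]])
print("corners",C.round(1),"edges",[np.linalg.norm(C[i]-C[(i+1)%4]).round(1) for i in range(4)])
c=C.mean(0);ex=(C[1]+C[2]-C[0]-C[3]);print("ctr",c,"yaw",np.degrees(np.arctan2(ex[1],ex[0])))
im=cv2.imread("pics/top0.png");h=cv2.cvtColor(im,cv2.COLOR_BGR2HSV)
m=cv2.inRange(h,(8,60,90),(22,200,255));k=np.zeros_like(m);k[185:230,232:280]=1;m*=k
cn=max(cv2.findContours(m,0,1)[0],key=cv2.contourArea);b=cv2.boxPoints(cv2.minAreaRect(cn))
B=np.array([onplane("top",q,53.5)[:2] for q in b]);print("block",b.round(1),B.round(1),B.mean(0),[np.linalg.norm(B[i]-B[(i+1)%4]).round(1) for i in range(4)])
for i in(0,1):
    e=B[i+1]-B[i];print(np.degrees(np.arctan2(e[1],e[0])))
print("knob",onplane("top",f(567,152),90),"post",onplane("top",f(480,150),70),"tub",onplane("top",(386,199),55))
D=np.load("top0.npy");print("tubz",bydepth("top",(386,199),D),"blk",bydepth("top",(256,211),D),"knobd",bydepth("top",f(567,152),D),"leaf",bydepth("top",f(250,150),D))
print("tape",bydepth("top",f(85,215),D))
```

```text
corners [[479.6 354.6]
 [440.6 219.5]
 [355.1 238.8]
 [390.6 374.8]] edges [np.float64(140.5), np.float64(87.6), np.float64(140.5), np.float64(91.2)]
ctr [416.45090937 296.91265991] yaw -105.37311306237727
block [[237.6 216.6]
 [242.2 198.3]
 [271.6 205.6]
 [267.  224. ]] [[397.1 323.1]
 [447.4 311.1]
 [426.2 230.4]
 [376.2 242.8]] [411.71763303 276.84181088] [np.float64(51.7), np.float64(83.4), np.float64(51.5), np.float64(83.0)]
-13.448981416936004
-104.73470591312059
knob [433.30198006 177.40541232  90.        ] post [437.74526847 234.69714018  70.        ] tub [440.46832471 -81.33098346  55.        ]
tubz [440.37772479 -81.21734907  55.71767097] blk [411.67588567 272.44803877  56.66581415] knobd [432.43970156 176.89875123  96.96884849] leaf [434.30116741 372.2146877  111.22642   ]
tape [399.93391494 492.27446575  58.0787732 ]
```

Emit:
jog_arm --rows '[[[-290,-265,0],[0,0,-0.112]],[[-290,-265,0],[0,0,-0.112]],[[-290,-265,0],[0,0,-0.112]],[[-290,-265,0],[0,0,-0.112]],[[-290,-265,0],[0,0,-0.112]],[[-290,-265,0],[0,0,-0.112]],[[-290,-265,0],[0,0,-0.112]],[[-290,-265,0],[0,0,-0.112]],[[-290,-265,0],[0,0,-0.112]],[[-290,-265,0],[0,0,-0.112]]]' --grip 0

```text
time: 1.15
tool_pos: [392.5, 205.3, 231.2]
tcp_rot: [180.0, -0.0, 164.8]
ft_force: [-0.4, 0.2, -0.2]
finger_gap: -0.0
grip_force: 0.0
```

Run:
```python
from h import *
T=tool();print(r.sense()['tool_pos'],r.sense()['tcp_rot'],r.sense()['time']);p,d=r.snapshot("wrist");cv2.imwrite("pics/w1.png",p);np.save("w1.npy",d);np.save("w1T.npy",T)
```

```text
[392.51284638 205.2653313  231.15929345] [ 1.79988040e+02 -2.27592283e-02  1.64828199e+02] 1.15
```

View pics/w1.png

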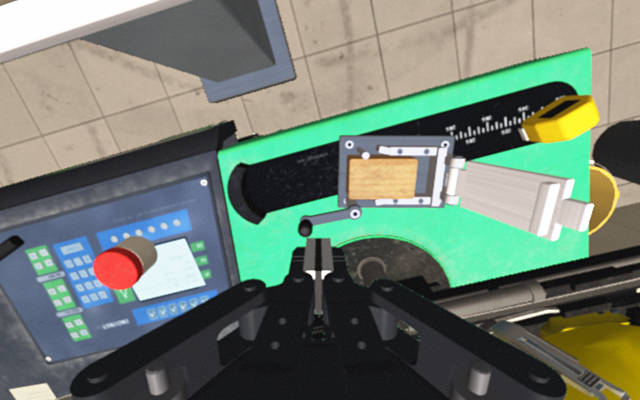

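The wrist view shows the base corners at about (339,137), (453,138), (445,208) and (339,206), and the block at (348-416, 158-199). The latch post is at (355,213), the knob at (305,227), the pin at (366,155) and the shut fingertips at (318,240).

Run:
```python
from h import *
T=np.load("w1T.npy");D=np.load("w1.npy");im=cv2.imread("pics/w1.png")
c0=np.array([416.5,297]);a=np.radians(-105);ex=np.array([np.cos(a),np.sin(a)]);ey=np.array([-ex[1],ex[0]])
J=lambda X:np.round([(X[:2]-c0)@ex,(X[:2]-c0)@ey],1)
for q in[(339,137),(453,138),(445,208),(339,206)]: print("corner",J(onplane("wrist",q,18.5,T)))
print("post",J(onplane("wrist",(355,213),72,T)),"pin",J(onplane("wrist",(366,155),71.5,T)),"knob",J(onplane("wrist",(304,225),97.5,T)),bydepth("wrist",(304,225),D,T))
h=cv2.cvtColor(im,cv2.COLOR_BGR2HSV);m=cv2.inRange(h,(8,70,90),(25,220,255));k=np.zeros_like(m);k[145:206,340:432]=1;m*=k
cn=max(cv2.findContours(m,0,1)[0],key=cv2.contourArea);b=cv2.boxPoints(cv2.minAreaRect(cn))
B=np.array([onplane("wrist",q,53.5,T)[:2] for q in b]);print(b.round(),[J(x) for x in B],J(B.mean(0)))
for i in(0,1):
    e=B[i+1]-B[i];print(np.degrees(np.arctan2(e[1],e[0])),np.linalg.norm(e))
```

```text
corner [ 67.6 -46.9]
corner [-74.7 -45.3]
corner [-76.9  47. ]
corner [65.8 43.8]
post [51.4 34.5] pin [ 41.9 -32. ] knob [108.9  38.7] [426.50689004 181.49056892  95.38413079]
[[346. 155.]
 [417. 155.]
 [417. 199.]
 [346. 199.]] [array([ 61.7, -29.4]), array([-19.6, -29.3]), array([-25. ,  23.5]), array([60.3, 23.3])] [19.4 -3. ]
74.86580923622786 81.29412809670687
-9.136135419668424 52.99399790721496
```

Emit:
jog_arm --rows '[[[0,0,50],[0,0,0]],[[0,0,100],[0,0,0]],[[0,0,150],[0,0,0]],[[0,0,189],[0,0,0]],[[0,0,189],[0,0,0]],[[0,0,189],[0,0,0]]]'

```text
time: 1.8
tool_pos: [391.4, 207.0, 42.6]
tcp_rot: [-179.9, -0.1, 165.1]
ft_force: [1.0, 0.2, 1.5]
finger_gap: 0.0
grip_force: 0.0
```

Emit:
jog_arm --rows '[[[0,4,0],[0,0,0]],[[0,8,0],[0,0,0]],[[0,12,0],[0,0,0]],[[0,16,0],[0,0,0]],[[0,20,0],[0,0,0]],[[0,24,0],[0,0,0]],[[0,28,0],[0,0,0]],[[0,32,0],[0,0,0]],[[0,35,0],[0,0,0]],[[0,35,0],[0,0,0]]]'

```text
time: 2.8
tool_pos: [401.6, 240.2, 42.4]
tcp_rot: [180.0, 0.0, 165.0]
ft_force: [-0.2, -0.5, 2.1]
finger_gap: 0.1
grip_force: 0.5
```

Emit:
jog_arm --rows '[[[0,1,0],[0,0,0]],[[0,2,0],[0,0,0]],[[0,3,0],[0,0,0]],[[0,4,0],[0,0,0]],[[0,5,0],[0,0,0]],[[0,6,0],[0,0,0]],[[0,6,0],[0,0,0]]]'

```text
time: 3.5
tool_pos: [402.8, 245.7, 42.2]
tcp_rot: [180.0, -0.0, 165.0]
ft_force: [-0.1, -1.1, 1.0]
finger_gap: -0.3
grip_force: 0.9
```

Run:
```python
from h import *
T=tool();print(r.sense()['ft_force'],r.sense()['time']);p,d=r.snapshot("wrist");cv2.imwrite("pics/w2.png",p)
```

```text
[-0.0658077  -1.12201525  1.04869851] 3.5
```

View pics/w2.png

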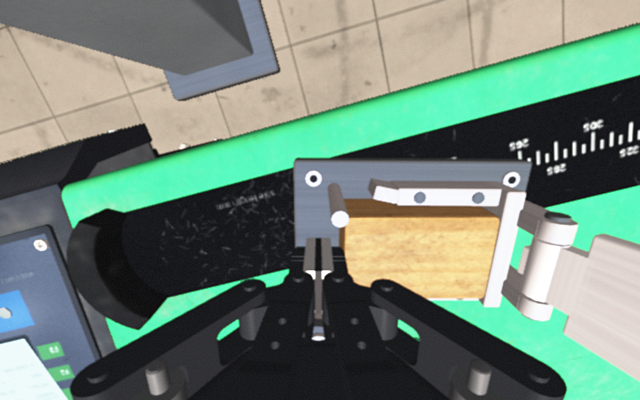

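The finger touches the block's outer end near (340,250). The block's inner end, at about x=497, is nearly at the end stop. I'll push on until the force rises.

Emit:
jog_arm --rows '[[[0,1,0],[0,0,0]],[[0,2,0],[0,0,0]],[[0,3,0],[0,0,0]],[[0,4,0],[0,0,0]],[[0,4,0],[0,0,0]],[[0,4,0],[0,0,0]]]'

```text
time: 4.15
tool_pos: [404.0, 249.6, 42.3]
tcp_rot: [180.0, 0.0, 165.0]
ft_force: [0.2, -1.0, 1.2]
finger_gap: 0.1
grip_force: 0.5
```

Emit:
jog_arm --rows '[[[0,1,0],[0,0,0]],[[0,2,0],[0,0,0]],[[0,3,0],[0,0,0]],[[0,4,0],[0,0,0]],[[0,4,0],[0,0,0]],[[0,4,0],[0,0,0]]]'

```text
time: 4.75
tool_pos: [404.5, 252.0, 42.1]
tcp_rot: [-179.8, -0.0, 165.0]
ft_force: [-3.8, -9.3, 6.4]
finger_gap: -0.5
grip_force: 6.1
```

Home: the force is about 10 N at the expected position. Next I'll back off and rise, then check clearance to the furniture beyond the jig.

Emit:
jog_arm --rows '[[[0,-7,0],[0,0,0]],[[0,-14,0],[0,0,0]],[[0,-14,-40],[0,0,0]],[[0,-14,-90],[0,0,0]],[[0,-14,-140],[0,0,0]],[[0,-14,-190],[0,0,0]],[[0,-14,-190],[0,0,0]]]'

```text
time: 5.45
tool_pos: [405.0, 241.4, 240.9]
tcp_rot: [179.5, 0.6, 165.0]
ft_force: [1.6, -0.1, 0.7]
finger_gap: -0.0
grip_force: 0.0
```

Run:
```python
from h import *
s=r.sense();print(s['tool_pos'],s['tcp_rot'],s['time'])
D=np.load("top0.npy");c,P=pose("top");v,u=np.mgrid[:400,:640]
X=np.stack([(u-c['cx'])/c['fx']*D,(v-c['cy'])/c['fy']*D,D],-1)@P[:3,:3].T+P[:3,3];X=X[D>0]
for y0 in range(150,560,50):
    k=(X[:,1]>y0)&(X[:,1]<y0+50)&(X[:,0]>450)&(X[:,2]>60)
    print(y0,[(z,round(float(X[k&(X[:,2]>z),0].min()))) for z in(60,120,200,300) if (k&(X[:,2]>z)).any()])
```

```text
[404.95176411 241.42648592 240.94952794] [179.47484787   0.60209812 165.00318623] 5.45
150 [(60, 554), (120, 554), (200, 595)]
200 [(60, 533), (120, 534), (200, 547), (300, 547)]
250 [(60, 538), (120, 538), (200, 546), (300, 546)]
300 [(60, 450), (120, 546), (200, 546), (300, 546)]
350 [(60, 450), (120, 450), (200, 557), (300, 565)]
400 [(60, 550), (120, 556), (200, 577)]
450 [(60, 557), (120, 557), (200, 589)]
500 [(60, 561), (120, 587)]
550 [(60, 569), (120, 591), (200, 661)]
```

Emit:
jog_arm --rows '[[[5,40,0],[0,0,0]],[[5,85,0],[0,0,0]],[[5,130,0],[0,0,0]],[[5,175,0],[0,0,0]],[[5,207,0],[0,0,0]],[[5,207,0],[0,0,0]],[[5,207,35],[0,0,0]],[[5,207,74],[0,0,0]],[[5,207,74],[0,0,0]],[[5,207,74],[0,0,0]]]'

```text
time: 6.45
tool_pos: [449.5, 440.1, 158.0]
tcp_rot: [-179.9, -0.1, 165.0]
ft_force: [-0.2, 0.0, 0.5]
finger_gap: -0.1
grip_force: 0.0
```

Run:
```python
from h import *
s=r.sense();print(s['tool_pos'],s['time'])
p,d=r.snapshot("wrist");q,_=r.snapshot("scene");cv2.imwrite("pics/w3.png",np.vstack([cv2.resize(p[100:],(480,225)),cv2.resize(q[150:320,180:420],(480,340))]))
```

```text
[449.5451778  440.05002382 157.99223336] 6.45
```

View pics/w3.png

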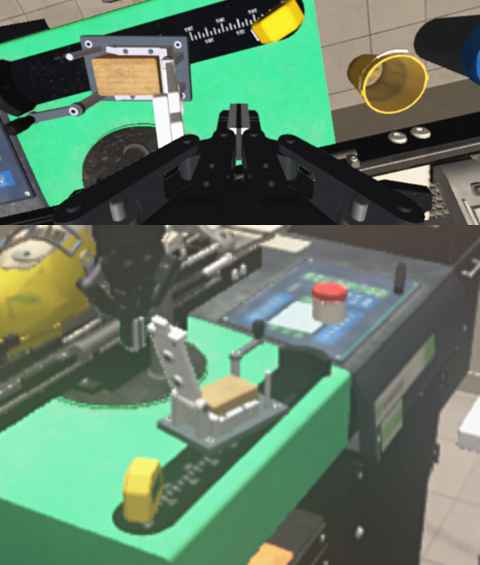

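The block looks home, and the closed fingers stand behind the leaf's upper end (scene part at (135,330)). The latch is open. Now I'll push the leaf over.

Emit:
jog_arm --rows '[[[0,-6,0],[0,0,0]],[[0,-12,0],[0,0,0]],[[0,-18,0],[0,0,0]],[[0,-24,0],[0,0,0]],[[0,-30,0],[0,0,0]],[[0,-36,0],[0,0,0]],[[0,-42,0],[0,0,0]],[[0,-48,0],[0,0,0]],[[0,-54,0],[0,0,0]],[[0,-60,0],[0,0,0]]]'

```text
time: 7.55
tool_pos: [434.4, 382.6, 158.2]
tcp_rot: [-180.0, -0.0, 165.0]
ft_force: [0.0, 0.4, -0.6]
finger_gap: 0.6
grip_force: 0.1
```

Emit:
jog_arm --rows '[[[0,-6,0],[0,0,0]],[[0,-12,0],[0,0,0]],[[0,-18,0],[0,0,0]],[[0,-24,0],[0,0,0]],[[0,-30,0],[0,0,0]],[[0,-36,0],[0,0,0]],[[0,-36,0],[0,0,0]],[[0,-36,0],[0,0,0]],[[0,-36,0],[0,0,0]]]'

```text
time: 8.45
tool_pos: [425.3, 348.5, 158.4]
tcp_rot: [180.0, 0.0, 165.0]
ft_force: [0.0, -0.4, 0.3]
finger_gap: 0.1
grip_force: 0.0
```

Run:
```python
from h import *
s=r.sense();print(s['tool_pos'],s['time'])
p,d=r.snapshot("wrist");q,_=r.snapshot("scene");cv2.imwrite("pics/w4.png",np.vstack([cv2.resize(p[100:],(480,225)),cv2.resize(q[150:320,180:420],(480,340))]))
```

```text
[425.30849524 348.47146522 158.36791174] 8.45
```

View pics/w4.png

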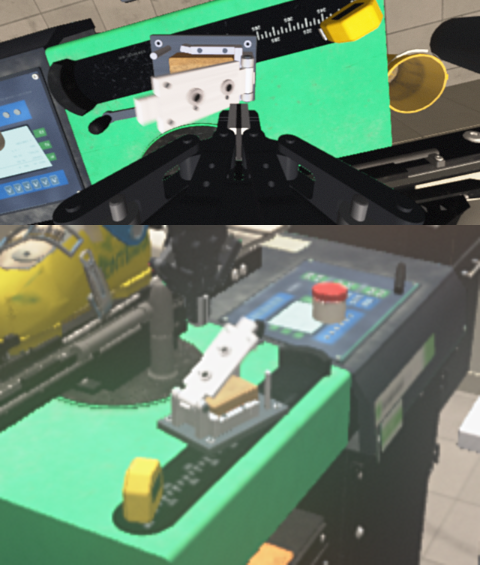

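The leaf is falling shut by itself (mid-fall in the scene view, plate at (220,355)). While it drops I'll move over to the latch, staying above it.

Emit:
jog_arm --rows '[[[0,0,-15],[0,0,0]],[[0,0,-15],[0,0,0]],[[0,0,-15],[0,0,0]],[[-20,-40,-15],[0,0,0]],[[-40,-80,-15],[0,0,0]],[[-60,-118,-15],[0,0,0]],[[-80,-157,0],[0,0,0]],[[-80,-157,40],[0,0,0]],[[-80,-157,80],[0,0,0]],[[-80,-157,80],[0,0,0]]]'

```text
time: 9.55
tool_pos: [457.3, 174.2, 72.6]
tcp_rot: [-179.7, -0.5, 164.9]
ft_force: [-1.3, 0.1, -1.4]
finger_gap: -0.1
grip_force: 0.0
```

Run:
```python
from h import *
s=r.sense();print(s['tool_pos'],s['time'],s['ft_force'])
p,d=r.snapshot("wrist");q,_=r.snapshot("scene");cv2.imwrite("pics/w5.png",np.vstack([p[100:,80:560],cv2.resize(q[190:290,220:380],(480,300))]))
```

```text
[457.2537759  174.18332738  72.5535823 ] 9.55 [-1.32287741  0.06177811 -1.36031591]
```

View pics/w5.png

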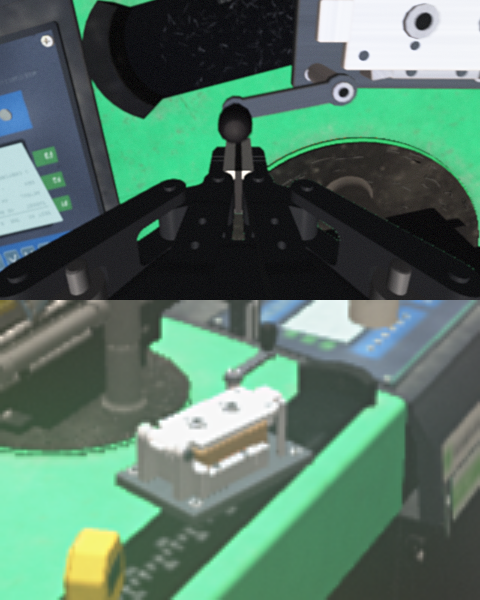

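The plate is level and shut in the scene view. The finger is behind the knob, which is at (235,122) in the wrist crop. Now I'll sweep the latch round its pivot.

Emit:
jog_arm --rows '[[[0,0,0],[0,0,0]],[[7,0,0],[0,0,0]],[[15,0,0],[0,0,0]],[[22,-3,0],[0,0,0]],[[30,-5,0],[0,0,0]],[[38,-6,0],[0,0,0]],[[46,-6,0],[0,0,0]],[[54,-4,0],[0,0,0]],[[62,-2,0],[0,0,0]],[[70,2,0],[0,0,0]]]'

```text
time: 10.65
tool_pos: [394.1, 196.3, 78.2]
tcp_rot: [-180.0, -0.0, 165.0]
ft_force: [2.8, 0.2, -0.6]
finger_gap: -0.2
grip_force: 1.5
```

```bash
cat > k.py <<'E'
from h import *
# knob: points 72..104 mm high near the latch, per camera, excluding the arm: report by depth blobs
s=r.sense();print(s['tool_pos'],s['time'],s['ft_force'])
piv=np.array([437,237.5]);a=np.radians(-105);ex=np.array([np.cos(a),np.sin(a)]);ey=np.array([-ex[1],ex[0]])
for n in("top","scene","wrist"):
    T=tool();p,D=r.snapshot(n);c,P=pose(n,T);cv2.imwrite(f"pics/k_{n}_{s['time']:.1f}.png",p)
    v,u=np.mgrid[:400,:640];X=np.stack([(u-c['cx'])/c['fx']*D,(v-c['cy'])/c['fy']*D,D],-1)@P[:3,:3].T+P[:3,3]
    d=np.stack([(X[...,:2]-piv)@ex,(X[...,:2]-piv)@ey],-1);rr=np.linalg.norm(d,axis=-1)
    tc=np.stack([(X[...,:2]-s['tool_pos'][:2])@ex,(X[...,:2]-s['tool_pos'][:2])@ey],-1)
    f=(np.abs(tc[...,0])<17)&(np.abs(tc[...,1])<14)
    k=(D>0)&(X[...,2]>86)&(X[...,2]<100)&(rr>40)&(rr<76)&~f&(p.max(-1)<90)
    if k.sum()>3:
        m=np.median(d[k],0);print(n,k.sum(),m.round(1),"latch",np.arctan2(m[0],-m[1]).round(2))
E
python3 k.py
```

```text
[394.11242667 196.27705674  78.20606301] 10.65 [ 2.79113889  0.23413123 -0.60343314]
scene 29 [ 30.6 -50. ] latch 0.55
wrist 835 [ 34.6 -50.3] latch 0.6
```

Emit:
jog_arm --rows '[[[7,5,0],[0,0,0]],[[13,10,0],[0,0,0]],[[18,17,0],[0,0,0]],[[22,22,0],[0,0,0]],[[24,26,0],[0,0,0]],[[25,28,0],[0,0,0]],[[26,30,0],[0,0,0]],[[26,30,0],[0,0,0]]]'

```text
time: 11.6
tool_pos: [377.5, 230.9, 78.1]
tcp_rot: [-179.9, 0.0, 165.0]
ft_force: [0.6, -5.7, 1.6]
finger_gap: -0.0
grip_force: 2.6
```

```bash
python3 k.py
```

```text
[377.51158736 230.87233279  78.12480471] 11.6 [ 0.63574647 -5.6910202   1.61258271]
scene 35 [ -3.5 -61.6] latch -0.06
wrist 723 [ -0.6 -62.1] latch -0.01
```

Emit:
jog_arm --rows '[[[0,1,0],[0,0,0]],[[0,2,0],[0,0,0]],[[0,3,0],[0,0,0]],[[0,3,0],[0,0,0]],[[0,3,0],[0,0,0]]]'

```text
time: 12.25
tool_pos: [377.7, 231.7, 77.8]
tcp_rot: [-179.7, -0.0, 165.0]
ft_force: [-2.6, -17.1, 7.5]
finger_gap: 0.1
grip_force: 8.5
```

Firmly against the stop: the force rises to 17 N with almost no travel. I'll back straight off and lift clear.

Emit:
jog_arm --rows '[[[0,-5,0],[0,0,0]],[[0,-15,0],[0,0,0]],[[0,-30,0],[0,0,0]],[[0,-30,-40],[0,0,0]],[[0,-30,-90],[0,0,0]],[[30,-30,-130],[0,0,0]],[[70,-30,-130],[0,0,0]],[[70,-30,-130],[0,0,0]],[[70,-30,-130],[0,0,0]]]'

```text
time: 13.15
tool_pos: [302.6, 223.9, 208.5]
tcp_rot: [179.9, 0.1, 165.1]
ft_force: [0.1, -0.1, -0.1]
finger_gap: -0.2
grip_force: 0.0
```

```bash
python3 k.py
python3 - <<'E'
from h import *
# plate height check: leaf top should be world z ~63 along its length; block hidden below
p,D=r.snapshot("top");a=np.radians(-105);ex=np.array([np.cos(a),np.sin(a)]);ey=np.array([-ex[1],ex[0]])
for n in("top","scene"):
    p,D=r.snapshot(n);out=[]
    for x in(-40,-10,20,35):
        X=np.r_[np.array([416.9,302.3])+x*ex+14*ey,63.];q=proj(n,X);out.append(bydepth(n,q,D)[2].round(1))
    print(n,out)
E
```

```text
[302.57213839 223.91178648 208.5321683 ] 13.15 [ 0.14057326 -0.09009274 -0.11081046]
scene 27 [ -5.4 -60.8] latch -0.09
wrist 217 [  1.3 -62.1] latch 0.02
top [np.float64(64.8), np.float64(64.5), np.float64(608.7), np.float64(609.4)]
scene [np.float64(63.7), np.float64(68.0), np.float64(62.5), np.float64(70.0)]
```

```bash
python3 -c "
from bench import r
print(r.hand_in())"
```

```text
the job is handed in; nothing more can be done
None
```

The job is handed in at about 13 s of the 54 s allowed: block pushed home (about 10 N against the end stop), drill plate shut and level, latch round against its stop pin, and arm clear; the hand-in returned no verdict, and I did not re-measure the tub, marker and tape measure afterwards.

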